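# Point out the pastry wheel to throw away, then hold the bin open

## Task

The small plastic pastry wheel is worn out: point out to me that this is the one to throw away, by holding closed fingertips two or three centimetres above the centre of its toothed wheel, without touching it, for two seconds (do not point at the larger pizza cutter). Then press the bin's pedal right down with the fingertips so that the lid stands wide open, and finish while still holding the pedal down so that I can drop it in. Grasp nothing, and leave the pastry wheel and everything else lying on the worktop where it is.

Things in the scene. Friction and masses are not known exactly. Their poses are not given: they have to be found in the camera images.
- pastry_wheel: Small grey plastic pastry wheel, loose, lying on its side on the worktop, 159 mm long overall, 18 mm high. Origin on the worktop under its middle; its x axis runs along the handle towards the wheel. Round handle 18 mm thick from x = -80 to x = +21 mm; a flat fork; toothed wheel 38 mm across (about 43 mm over its teeth), lying flat, centred at x = +60 mm. Not to be touched or moved.
- pastry_wheel_hub (a point): Top of the hub at the centre of the pastry wheel's toothed wheel, 18 mm above the worktop: the point to point at from above.
- pizza_cutter: Bystander that looks alike but is larger: grey plastic pizza cutter, 206 mm long, 22 mm high, smooth wheel 72 mm across lying flat. Origin on the worktop under its middle, x towards the wheel.
- pizza_cutter_hub (a point): Top of the hub at the centre of the pizza cutter's wheel, 22 mm above the worktop.
- bin: Steel countertop pedal bin, fixed, an upright cylinder 160 mm across and 200 mm high to the rim (lid 219 mm). Origin at the centre of its underside on the worktop; its -x axis points out over the pedal, the lid's hinge is on its +x side.
- pedal: The bin's pedal, a lever that reaches out of the bin along its own -x axis (level at rest). Origin on its hinge axis, 47 mm above the worktop, 50 mm in front (-x) of the bin's centre line. Black plastic pad 96 mm wide (y), 46 mm long (x), 10 mm thick, centred 125 mm from the hinge. Pressed, it turns down 0.22 rad to a hard stop; it springs back up when released.
- pedal_pad (a point): Centre of the upper face of the pedal's pad: 52 mm above the worktop at rest, about 25 mm when fully pressed (27 mm lower); the push needed is about 3 to 6 N all the way down, rising sharply at the stop. 175 mm from the bin's centre line, 95 mm clear of the bin's wall. Free from above.
- bin_lid (a joint): Opening angle of the bin's round lid, rad: 0 shut, about 1.14 with the pedal fully down (5.2 times the pedal's angle). It falls shut when the pedal is released.
- scraper: Bystander: stainless bench scraper lying flat, 130 x 90 mm, 18 mm high. Origin under its middle.
- bowl: Bystander: small glass bowl, 96 mm across, 45 mm high. Origin at the centre of its underside.
- tray: Bystander: aluminium tray 170 x 280 x 18 mm at the far side. Origin at the centre of its underside.
- mug: Bystander: white mug, 80 mm across, 90 mm high, at the far side. Origin at the centre of its underside.
- jar: Bystander: glass jar, 72 mm across, 110 mm high, at the far side. Origin at the centre of its underside.

How it is judged:
By the outcome, as a careful person would: the job done as asked, in the order asked, and still so for the second after the job is handed in, while the arm keeps its last pose, push and grip.
It also fails if it takes over 43 s, if anything falls off the work surface, if the arm or the gripper's body presses on something with over 40 N, if the wrist force passes 120 N, or if a joint passes its speed limit or range.

## Robot

A 7-joint arm with a two-finger parallel gripper is mounted at the origin on the work surface. World frame = base frame: x ahead of the robot, y to its left, z up, the work surface at z = 0. Lengths are in m, angles in rad, forces in N, time in s.
With the tool pointing down it reaches from about 0.4 to 0.9 m from the base axis. Payload 5.5 kg.
Tool frame: the origin (TCP) lies midway between the tips of the shut fingers; the grasp point (between the pads) lies 19 mm behind it; z points along the fingers, y is the line along which they close (so a half turn about z gives the same grasp; the last joint's range is limited). The gripper opens to 85 mm and grips with 20 to 120 N. Pads are 22 mm wide; open, the fingers measure 114 mm over their backs; the gripper's body (76 mm by 85 mm) begins 54 mm behind the grasp point. The pads swing forward as they close: fully open they stand 13 mm farther back than shut.
Start: joints at [1.386, 0.501, -0.427, 1.55, 0.221, 1.138, -0.21], TCP at [0.281, -0.586, 0.231] pointing down, gripper open.
Joint ranges: [-2.88, 2.88], [-0.31, 2.03], [-1.54, 1.56], [0.2, 2.42], [-1.41, 4.55], [0.19, 2.02], [-2.57, 2.57]. Speed limits (rad/s): [2.57, 2.57, 3.14, 3.14, 3.14, 3.14, 3.14].

## Interface

Orientations are given as a rotation vector (axis times angle).
In Python, from plant import robot gives the robot as it stands. The module is installed in compiled form; this text tells all that it offers.
- The arm moves only by the tool arm_command, never from a script. Its argument "increments" is text: rows parted by semicolons, each of 7 numbers parted by spaces: the shift along the tool's x, y, z in units of 0.025 m (1.0 is 0.025 m), then the turn, a rotation vector about the tool's x, y, z in units of 8 degrees (1.0 is 8 degrees), then the closure, from 0 (fully open) to 1 (shut). A call has 1 to 10 rows; each row shifts and turns the commanded pose from where the row before left it, along the tool's axes as they then stand; what a row does not reach is not made up. A row lasts 1/8 s, in which the tool goes at most 62.5 mm and 10.7 degrees, less where a joint would pass 70% of its speed; a pose out of reach is approached as far as the arm can. A call with a number of a shift or a turn outside -1 to 1 is refused whole. A call with a gripper value outside its range is refused whole. The fingers move at their own pace and stop on an object; "newtons" is the grip in N (left out, the last holds). Time passes only in rows, so rows that do not move let the fingers close. It gives the time, the measured TCP pose, the force, the opening and the grip force at its end, in the units of the state.
- robot.get_state(): the state, without advancing time (a new reading comes with each control period).
- robot.camera(name): name is "side" or "top" or "wrist"; returns a dict with "image" (480x640x3 uint8, red, green, blue), "fov_y" (degrees; the focal length in pixels is half the picture's height over the tangent of half this angle, whatever the lens; pixels are square), "cx", "cy" (the principal point, pixels), "R" (3x3) and "t" (3): a world point X has camera coordinates R X + t; the wrist camera has in their place "tool_from_camera" (4x4, takes a point from camera to tool coordinates, whose origin is the TCP and whose axes are the flange's). Camera axes: x right, y down, z forward; pixel columns grow to the right and rows downward; lengths in m; the calibration is good to about 2 mm. The wrist camera is an equidistant fisheye: a pixel r from the principal point sees the ray r / f radians off the axis. A picture is of the moment at which its call begins: read the wrist's pose just before it. There is no depth.
- robot.finish_job(): hands the job in; it is judged then, once.
The state is a dict: "time_s": time; "joints": joint angles; "qvel": joint speeds; "joint_efforts": joint torques, N m; "tool_pos": TCP position; "orientation": TCP orientation; "force": force on the tool from outside, world axes, zero at the start; "wrist_torque": the same for the moment, N m; "finger_gap": opening from 0.0 (shut) to 1.0 (fully open); "grasp_force": force on a finger pad.
Only numpy, scipy, OpenCV 4.12 (cv2) and the standard library are available. Lean on these libraries where they do the work, as an engineer would, in place of code of your own. Each camera call takes 0.05 s, during which the arm holds its last target. There are 200 camera calls.

## Working session

There is one attempt and no reset: what is moved stays moved. The work goes in short steps, Python scripts to look and compute and a tool call to move; the robot and the scene stay as the last step left them, time stands still between calls to the robot, and variables do not carry over. Pictures are saved under pics/ and viewed, at most 10 in all, crops included, and the job is handed in when it is done.

Besides the shell and the picture viewer there is one more tool, called after "Emit:" as name(argument=value, ...) on one line, values as JSON. arm_command: Moves the arm, as the interface text tells. Shifts and turns lie within -1 to 1; 1 stands for 0.025 m of shift or 8 degrees of turn. Its arguments: {"type":"object","properties":{"increments":{"type":"string"},"newtons":{"type":"number"}},"required":["increments"]}

```bash
mkdir -p pics; cat > h.py <<'E'
import numpy as np, cv2, pickle
from scipy.spatial.transform import Rotation as Ro
from plant import robot
def snap(n,fn):
    s=robot.get_state(); c=robot.camera(n); c['s']=s
    cv2.imwrite(f'pics/{fn}.png',c['image'][:,:,::-1]); pickle.dump(c,open(f'{fn}.pkl','wb')); return c
def pt(fn,u,v,z):
    c=pickle.load(open(fn+'.pkl','rb')); f=240/np.tan(np.radians(c['fov_y'])/2)
    d=np.array([u-c['cx'],v-c['cy']],float)
    if 'R' in c:
        R=np.array(c['R']); o=-R.T@np.array(c['t']); r=R.T@np.r_[d/f,1]
    else:
        T=np.array(c['tool_from_camera']); Q=Ro.from_rotvec(c['s']['orientation']).as_matrix(); n=np.hypot(*d); a=n/f
        r=Q@T[:3,:3]@np.r_[d/max(n,1e-9)*np.sin(a),np.cos(a)]; o=Q@T[:3,3]+c['s']['tool_pos']
    return o+r*(z-o[2])/r[2]
def st():
    s=robot.get_state(); print(s['time_s'],np.round(s['tool_pos'],4),np.round(s['orientation'],3),np.round(s['force'],1),s['finger_gap']); print(np.round(Ro.from_rotvec(s['orientation']).as_matrix(),3))
def inc(target): # tool-axis increments in units
    s=robot.get_state(); return Ro.from_rotvec(s['orientation']).inv().apply(np.array(target)-s['tool_pos'])/0.025
E
python3 -c "
from h import *
snap('top','top0');snap('side','side0');st()"
```

```text
0.1 [ 0.2811 -0.5854  0.2303] [-3.061e+00 -6.970e-01  1.000e-03] [-0.4  1.   0.4] 0.9998627262964397
[[ 0.901  0.433 -0.001]
 [ 0.433 -0.901  0.002]
 [ 0.    -0.002 -1.   ]]
```

View pics/top0.png

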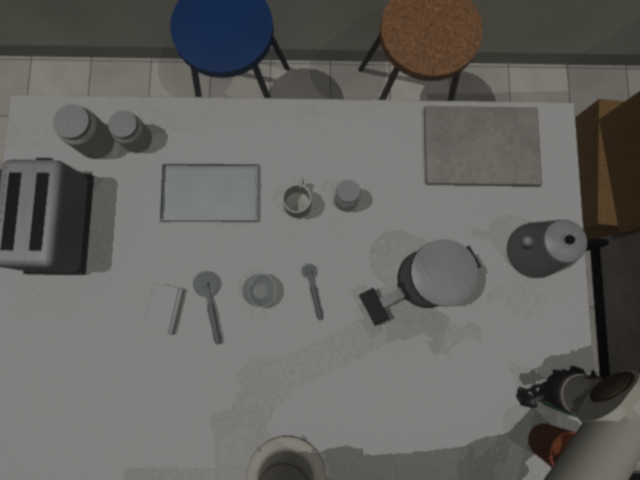

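View pics/side0.png

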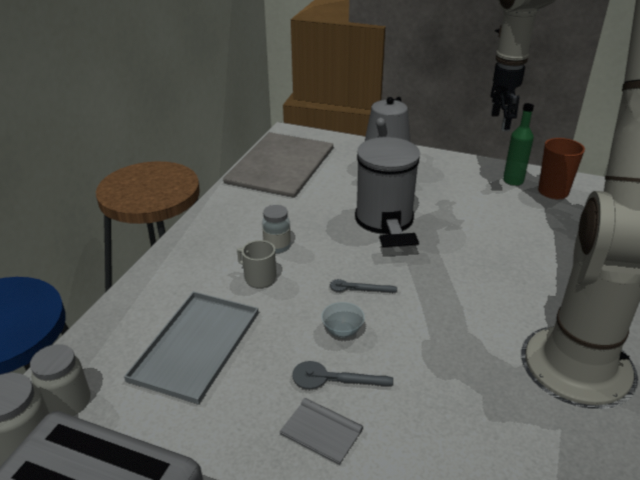

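The top view shows the pastry wheel's hub at about (309,270), with its handle end at (320,318). The pizza cutter's hub is at (207,284), the pedal pad at (374,307) and the bin lid at about (445,272). The arm is at the lower right, at (560,390). The side view shows the pastry hub at (338,286) and the pad at (399,240).

```bash
python3 -c "
from h import *
print('hub',pt('top0',309,270,.018),pt('side0',338,286,.018)); print('hend',pt('top0',320,318,.01),pt('side0',396,289,.01))
print('pad',pt('top0',374,307,.052),pt('side0',399,240,.052)); print('lid',pt('top0',446,272,.21)); print('pizza',pt('top0',207,284,.02))
i=cv2.imread('pics/top0.png')[220:345,280:500]; cv2.imwrite('pics/crop.png',cv2.convertScaleAbs(cv2.resize(i,(792,450),interpolation=cv2.INTER_CUBIC),alpha=1.6))"
```

```text
hub [ 0.55491763 -0.05484243  0.018     ] [ 0.54813811 -0.03811238  0.018     ]
hend [ 0.42198747 -0.08723821  0.01      ] [ 0.41769522 -0.0854295   0.01      ]
pad [ 0.45303347 -0.23325733  0.052     ] [ 0.45062174 -0.22392443  0.052     ]
lid [ 0.53609848 -0.39135936  0.21      ]
pizza [0.51241857 0.22914336 0.02      ]
```

View pics/crop.png

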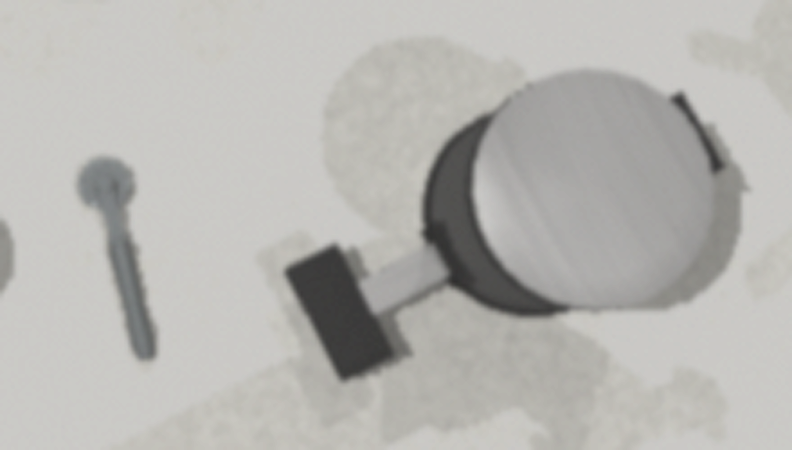

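The crop puts the pastry hub at (309.4,271.4) and the pad centre at (374.4,306.7) in top-image pixels. I'll move along the robot side of the bin with the fingers shut.

Emit:
arm_command(increments="0.72 -0.9 -0.1 0 0 0 1;0.72 -0.9 -0.1 0 0 0 1;0.72 -0.9 -0.1 0 0 0 1;0.72 -0.9 -0.1 0 0 0 1;0.72 -0.9 -0.1 0 0 0 1;0.72 -0.9 -0.1 0 0 0 1;0.72 -0.9 -0.1 0 0 0 1;0.72 -0.9 -0.1 0 0 0 1;0.72 -0.9 -0.1 0 0 0 1;0.72 -0.9 -0.1 0 0 0 1", newtons=20)

```text
time_s: 1.35
tool_pos: [0.3466, -0.3034, 0.2564]
orientation: [3.063, 0.698, -0.0]
force: [-0.6, -0.4, 0.0]
finger_gap: -0.001
grasp_force: 0.0
```

```bash
python3 -c "
from h import *
st();print(inc([.50,-.12,.20]))"
```

```text
1.35 [ 0.3466 -0.3034  0.2564] [ 3.063  0.698 -0.   ] [-0.6 -0.4  0. ] -0.0011961906683234543
[[ 0.901  0.433 -0.   ]
 [ 0.433 -0.901 -0.   ]
 [-0.     0.    -1.   ]]
[ 8.71083362 -3.95499612  2.25595077]
```

Emit:
arm_command(increments="0.87 -0.4 0.22 0 0 0 1;0.87 -0.4 0.22 0 0 0 1;0.87 -0.4 0.22 0 0 0 1;0.87 -0.4 0.22 0 0 0 1;0.87 -0.4 0.22 0 0 0 1;0.87 -0.4 0.22 0 0 0 1;0.87 -0.4 0.22 0 0 0 1;0.87 -0.4 0.22 0 0 0 1;0.87 -0.4 0.22 0 0 0 1;0.87 -0.4 0.22 0 0 0 1")

```text
time_s: 2.6
tool_pos: [0.4993, -0.1195, 0.2012]
orientation: [3.063, 0.698, -0.0]
force: [0.8, -0.2, -0.2]
finger_gap: -0.001
grasp_force: 0.0
```

```bash
python3 -c "
from h import *
snap('wrist','w1');st()"
```

```text
2.65 [ 0.501  -0.1161  0.201 ] [-3.06e+00 -7.02e-01 -3.00e-03] [1.9 2.  0.1] -0.0009125187409788796
[[ 0.9    0.436  0.002]
 [ 0.436 -0.9    0.002]
 [ 0.002 -0.001 -1.   ]]
```

View pics/w1.png

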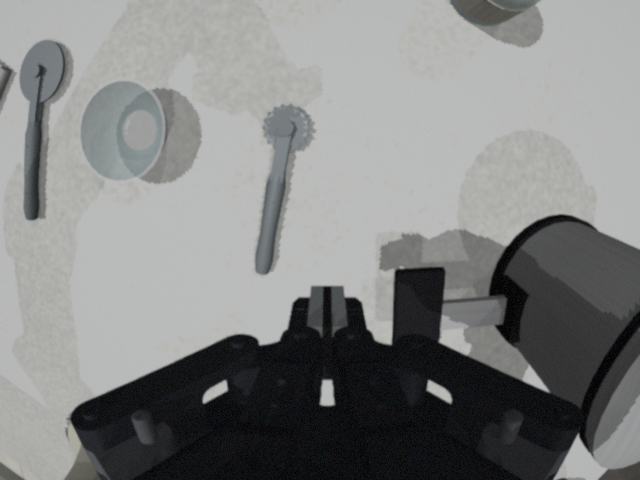

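The wrist view shows the toothed wheel centred at about (289,128), with the handle end at (262,270). The pad's far corners are at (396,269) and (444,268), and its near edge at about row 338 is partly hidden by the gripper.

```bash
python3 -c "
from h import *
h=pt('w1',289,128,.016);print('hub',h,pt('top0',309.4,271.4,.014),'hend',pt('w1',262,270,.01))
for p in [(396,269),(444,268),(395,338)]: print(pt('w1',*p,.052))
print(pt('top0',374.4,306.7,.052)); print(inc([*h[:2],.10]))"
```

```text
hub [ 0.55435204 -0.05797548  0.016     ] [ 0.55134393 -0.05597508  0.014     ] hend [ 0.42033746 -0.08886473  0.01      ]
[ 0.48840111 -0.19152379  0.052     ]
[ 0.50729667 -0.23026693  0.052     ]
[ 0.42821726 -0.22488443  0.052     ]
[ 0.45385227 -0.23435135  0.052     ]
[ 2.92563933 -1.15481135  4.04797212]
```

Emit:
arm_command(increments="0.73 -0.28 0.4 0 0 0 1;0.73 -0.28 0.4 0 0 0 1;0.73 -0.28 0.6 0 0 0 1;0.7 -0.28 0.8 0 0 0 1;0 0 0.9 0 0 0 1;0 0 0.9 0 0 0 1;0 0 0.8 0 0 0 1;0 0 0.5 0 0 0 1;0 0 0.2 0 0 0 1;0 0 0 0 0 0 1")

```text
time_s: 3.9
tool_pos: [0.5522, -0.0643, 0.0639]
orientation: [-3.063, -0.698, -0.0]
force: [-0.7, 0.7, -0.8]
finger_gap: -0.001
grasp_force: 0.0
```

```bash
python3 -c "
from h import *
snap('wrist','w2');c=snap('side','s2');st();print(inc([.553,-.057,.043]))
i=cv2.imread('pics/s2.png')[190:310,270:430];w=cv2.imread('pics/w2.png')
cv2.imwrite('pics/c2.png',np.hstack([cv2.resize(i,(400,300)),cv2.resize(w,(400,300))]))"
```

```text
4.0 [ 0.5526 -0.0643  0.0645] [3.063e+00 6.970e-01 2.000e-03] [ 0.9 -0.2  1. ] -0.0010842044693578847
[[ 0.901  0.433  0.001]
 [ 0.433 -0.901 -0.   ]
 [ 0.001  0.001 -1.   ]]
[ 0.13868642 -0.25689883  0.85834056]
```

View pics/c2.png

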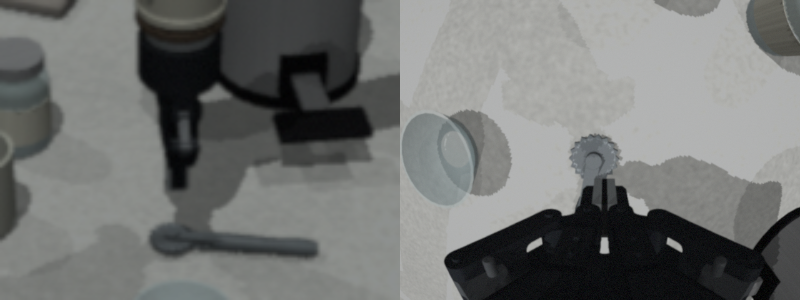

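The wrist half shows the wheel centre at about (595,157), which is (312,251) in the full image. The fingertips sit a little short of it and to its right. In the side crop nothing is touching.

```bash
python3 -c "
from h import *
h=pt('w2',312,251,.012);print(h,inc([*h[:2],.043]))"
```

```text
[ 0.55565228 -0.05491099  0.012     ] [ 0.27049717 -0.28628503  0.85845235]
```

Emit:
arm_command(increments="0.22 -0.27 0.3 0 0 0 1;0 0 0.3 0 0 0 1;0 0 0.25 0 0 0 1;0 0 0 0 0 0 1;0 0 0 0 0 0 1;0 0 0 0 0 0 1;0 0 0 0 0 0 1;0 0 0 0 0 0 1;0 0 0 0 0 0 1;0 0 0 0 0 0 1")

```text
time_s: 5.25
tool_pos: [0.5541, -0.0558, 0.0426]
orientation: [3.063, 0.698, 0.0]
force: [0.4, -0.2, -0.9]
finger_gap: -0.001
grasp_force: 0.0
```

Emit:
arm_command(increments="0 0 0 0 0 0 1;0 0 0 0 0 0 1;0 0 0 0 0 0 1;0 0 0 0 0 0 1;0 0 0 0 0 0 1;0 0 0 0 0 0 1;0 0 0 0 0 0 1;0 0 0 0 0 0 1;0 0 0 0 0 0 1;0 0 0 0 0 0 1")

```text
time_s: 6.5
tool_pos: [0.5541, -0.0559, 0.0426]
orientation: [3.063, 0.697, 0.0]
force: [-0.4, -0.2, -0.0]
finger_gap: -0.001
grasp_force: 0.0
```

Emit:
arm_command(increments="0 0 0 0 0 0 1;0 0 0 0 0 0 1;0 0 0 0 0 0 1;0 0 0 0 0 0 1;0 0 0 0 0 0 1;0 0 0 0 0 0 1;0 0 0 0 0 0 1;0 0 0 0 0 0 1")

```text
time_s: 7.5
tool_pos: [0.5541, -0.0559, 0.0426]
orientation: [3.063, 0.698, 0.0]
force: [1.3, 0.5, 0.4]
finger_gap: -0.003
grasp_force: 0.0
```

```bash
python3 -c "
from h import *
st();print(inc([.454,-.2335,.11]))"
```

```text
7.5 [ 0.5541 -0.0559  0.0426] [3.063 0.698 0.   ] [1.3 0.5 0.4] -0.003432587083502321
[[ 0.901  0.433  0.   ]
 [ 0.433 -0.901 -0.   ]
 [ 0.     0.    -1.   ]]
[-6.68576277  4.67169663 -2.69707891]
```

Emit:
arm_command(increments="0 0 -0.7 0 0 0 1;0 0 -0.9 0 0 0 1;-0.8 0.55 -0.9 0 0 0 1;-0.85 0.6 -0.2 0 0 0 1;-0.85 0.6 0 0 0 0 1;-0.85 0.6 0 0 0 0 1;-0.85 0.6 0 0 0 0 1;-0.85 0.6 0 0 0 0 1;-0.85 0.6 0 0 0 0 1;-0.75 0.5 0 0 0 0 1")

```text
time_s: 8.75
tool_pos: [0.4545, -0.2337, 0.1113]
orientation: [3.062, 0.697, 0.001]
force: [-0.0, -0.3, 0.2]
finger_gap: -0.005
grasp_force: 0.0
```

```bash
python3 -c "
from h import *
snap('wrist','w3');snap('side','s3');st();print(inc([.454,-.2335,.055]))
i=cv2.imread('pics/s3.png')[130:280,310:510];w=cv2.imread('pics/w3.png')
cv2.imwrite('pics/c3.png',np.hstack([cv2.resize(i,(400,300)),cv2.resize(w,(400,300))]))"
```

```text
8.85 [ 0.4533 -0.2355  0.1109] [ 3.063e+00  6.910e-01 -1.000e-03] [ 0.8 -0.9 -0.3] 0.003392493812962971
[[ 0.903  0.429 -0.   ]
 [ 0.429 -0.903 -0.002]
 [-0.001  0.002 -1.   ]]
[ 0.06122719 -0.06195095  2.23652757]
```

View pics/c3.png

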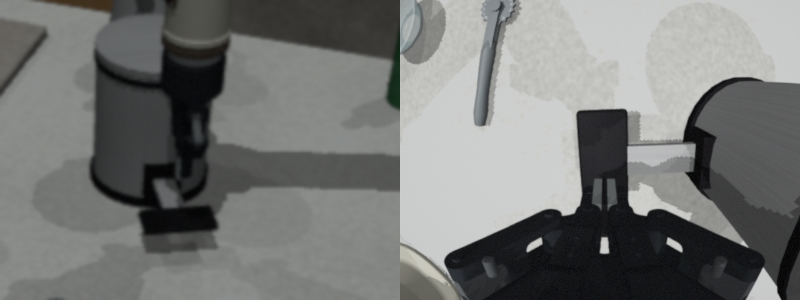

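The fingertips are centred across the pad: its far edge runs from (580,110) to (627,110) and the tips are at column 604. I'll press down.

Emit:
arm_command(increments="0 0 0.8 0 0 0 1;0 0 0.8 0 0 0 1;0 0 0.6 0 0 0 1;0 0 0.4 0 0 0 1;0 0 0.4 0 0 0 1;0 0 0.3 0 0 0 1;0 0 0 0 0 0 1")

```text
time_s: 9.72
tool_pos: [0.455, -0.2327, 0.0274]
orientation: [3.063, 0.698, 0.0]
force: [-0.6, -0.4, 4.5]
finger_gap: 0.001
grasp_force: 2.0
```

Emit:
arm_command(increments="0 0 0.1 0 0 0 1;0 0 0.08 0 0 0 1;0 0 0 0 0 0 1")

```text
time_s: 10.1
tool_pos: [0.4553, -0.2332, 0.0245]
orientation: [3.061, 0.697, 0.001]
force: [-4.0, 0.5, 15.1]
finger_gap: 0.0
grasp_force: 7.7
```

Emit:
arm_command(increments="0 0 0.02 0 0 0 1;0 0 0 0 0 0 1;0 0 0 0 0 0 1;0 0 0 0 0 0 1;0 0 0 0 0 0 1;0 0 0 0 0 0 1;0 0 0 0 0 0 1;0 0 0 0 0 0 1")

```text
time_s: 11.1
tool_pos: [0.4553, -0.2332, 0.0243]
orientation: [3.061, 0.697, 0.001]
force: [-3.0, 0.6, 17.5]
finger_gap: -0.0
grasp_force: 8.8
```

```bash
python3 -c "
from h import *
snap('side','s4');snap('top','t4');st()
i=cv2.imread('pics/s4.png');w=cv2.imread('pics/t4.png')
cv2.imwrite('pics/c4.png',np.hstack([i[60:360,200:600],w[160:460,130:530]]))"
```

```text
11.2 [ 0.4554 -0.2333  0.0243] [3.061e+00 6.970e-01 1.000e-03] [-3.5 -0.4 18.7] -0.0011051400807300972
[[ 0.901  0.433  0.001]
 [ 0.433 -0.901 -0.002]
 [ 0.     0.002 -1.   ]]
```

View pics/c4.png

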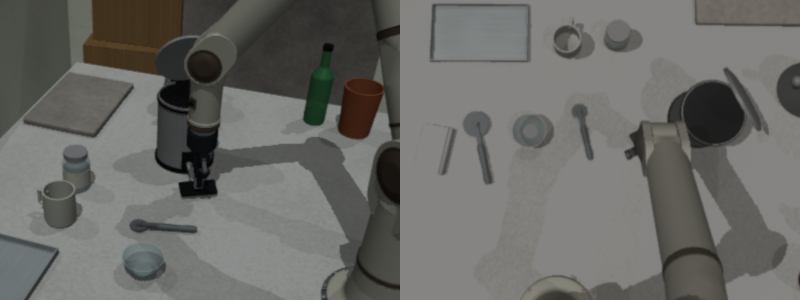

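The lid stands wide open at about (743,98) in the right half, and the pedal is held at its stop with about 18 N. The pastry wheel, at (580,110), and the other things haven't moved.

```bash
python3 -c "
from plant import robot
print(robot.finish_job())"
```

```text
the job is handed in; nothing more can be done
None
```

I held the closed fingertips about 25 mm above the pastry wheel's hub for about 3 s, then pressed the pedal to its stop; the lid was wide open and the pedal still held down (about 18 N) when I handed the job in, with nothing on the worktop visibly moved.

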